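Lay out a stack of archive boxes on their inspection trays

TASK

Take apart the stack of four archive boxes for inspection: set each box in the middle of the tray whose rim has the colour of the box's label, flat on the tray's floor, right side up and lengthwise along the tray. The contents are fragile, so keep the boxes level and set them down rather than dropping them, and leave the rattle and the drum where they are.

Things in the scene. Friction and masses are not known exactly. Their poses are not given: they have to be found in the camera images.
- box_blue: Brown cardboard archive box, closed, with a blue label on its lid near the -x end and on both end faces. 132 (x) x 58 (y) x 32 (z) mm, about 280 g; grip it across its 58 mm width. Origin: centre of its underside; z up. At the start at the bottom, on the table; the stack (128 mm high) is stepped like stairs, so that each lid's label shows.
- box_green: Brown cardboard archive box, closed, with a green label on its lid near the -x end and on both end faces. 108 (x) x 54 (y) x 32 (z) mm, about 200 g; grip it across its 54 mm width. Origin: centre of its underside; z up. At the start on the blue-labelled box.
- box_yellow: Brown cardboard archive box, closed, with a yellow label on its lid near the -x end and on both end faces. 84 (x) x 50 (y) x 32 (z) mm, about 140 g; grip it across its 50 mm width. Origin: centre of its underside; z up. At the start on the green-labelled box.
- box_red: Brown cardboard archive box, closed, with a red label on its lid near the -x end and on both end faces. 60 (x) x 46 (y) x 32 (z) mm, about 100 g; grip it across its 46 mm width. Origin: centre of its underside; z up. At the start on the yellow-labelled box, topmost.
- tray_blue: Shallow inspection tray fixed to the table, grey padded floor and a blue rim. Outside 160 (x, long side) x 88 (y) mm, inside 152 x 80 mm; floor 2 mm and rim top 6 mm above the table. Origin: its centre, at table height; z up. Empty at the start.
- tray_green: Shallow inspection tray fixed to the table, grey padded floor and a green rim. Outside 160 (x, long side) x 88 (y) mm, inside 152 x 80 mm; floor 2 mm and rim top 6 mm above the table. Origin: its centre, at table height; z up. Empty at the start.
- tray_yellow: Shallow inspection tray fixed to the table, grey padded floor and a yellow rim. Outside 160 (x, long side) x 88 (y) mm, inside 152 x 80 mm; floor 2 mm and rim top 6 mm above the table. Origin: its centre, at table height; z up. Empty at the start.
- tray_red: Shallow inspection tray fixed to the table, grey padded floor and a red rim. Outside 160 (x, long side) x 88 (y) mm, inside 152 x 80 mm; floor 2 mm and rim top 6 mm above the table. Origin: its centre, at table height; z up. Empty at the start.
- rattle: Terracotta-coloured gourd rattle with a wooden handle, on a white foam rest of 95 x 64 mm; 160 mm long (x, handle to -x), 69 mm high, loose on the table. Origin: centre of the rest's underside. Not to be disturbed. (Other small things nearby are fixed and under 45 mm high; taller equipment stands beyond x 0.75 or |y| 0.55 m.)
- drum: Small round hand drum, dark wooden shell with a light skin, 120 mm across, 28 mm high, lying loose on the table. Origin: centre of its underside. Not to be disturbed.
There are look-alikes about, which are no part of the job. Leave any turquoise look-alike of the box_green alone.

How it is judged:
By the outcome, as a careful person would: the job done as asked, in the order asked, and still so for the second after the job is handed in, with the robot touching nothing.
It also fails if it takes over 102 s, if anything falls off the work surface, if the arm or the gripper's body presses on something with over 40 N, if the wrist force passes 120 N, or if a joint passes its speed limit or range.

ROBOT

A 6-joint arm with a two-finger parallel gripper is mounted at the origin on the work surface. World frame = base frame: x ahead of the robot, y to its left, z up, the work surface at z = 0. Lengths are in m, angles in rad, forces in N, time in s.
With the tool pointing down it reaches from about 0.275 to 0.75 m from the base axis. Payload 10.2 kg.
Tool frame: the origin (TCP) lies midway between the tips of the shut fingers; the grasp point (between the pads) lies 19 mm behind it (arm.pinch_z is the distance from the TCP to the grasp point, in m); z points along the fingers, y is the line along which they close (so a half turn about z gives the same grasp; the last joint's range is limited). The gripper opens to 85 mm and grips with 20 to 120 N. Pads are 22 mm wide; open, the fingers measure 114 mm over their backs; the gripper's body (76 mm by 85 mm) begins 54 mm behind the grasp point. The pads swing forward as they close: fully open they stand 13 mm farther back than shut.
Start: joints at [-1.422, 0.313, 1.498, -0, 1.331, -0.223], TCP at [0.191, -0.489, 0.231] pointing down, gripper open.
Joint ranges: [-2.94, 2.94], [-0.97, 2.17], [0.19, 2.56], [-1.23, 4.37], [0.02, 3.11], [-2.88, 2.88]. Speed limits (rad/s): [2.39, 2.39, 3.01, 3.14, 3.14, 3.14].

INTERFACE

Orientations are given as a 3x3 rotation matrix whose columns are the frame's x, y, z axes.
In Python, from bench import arm, eoat, sensors, viewer gives the robot as it stands. Calls block until the motion is done:
- arm.goto(position, orientation): joint-space move of the TCP to a pose.
- arm.servo_line(position, attitude=None, rate=0.15, stop_force=None): straight line of the TCP; attitude=None keeps the orientation; rate is the mean speed in m/s. With stop_force (N) it stops when the force on the tool has changed by that much, and returns True; else False.
- arm.goto_joints(angles): joint-space move.
- eoat.set_gripper(opening, grip_force=None): finger opening in m; grip_force is the grip in N (None keeps the last); returns when the fingers have stopped.
- arm.sleep(seconds).
- arm.inverse_kinematics(position, orientation): joint angles nearest the present ones, or None.
- sensors.sense(): the state.
- viewer.camera(name): name is "scene" or "top" or "wrist"; returns a dict with "frame" (400x640x3 uint8, red, green, blue), "intrinsics" (3x3 intrinsics, pixels), "pose" (4x4, takes a point from camera to world coordinates); the wrist camera has in their place "mount" (4x4, takes a point from camera to tool coordinates, whose origin is the TCP and whose axes are the flange's). Camera axes: x right, y down, z forward; pixel columns grow to the right and rows downward; lengths in m; the calibration is good to about 2 mm. A picture is of the moment at which its call begins: read the wrist's pose just before it. There is no depth.
A pose or a line that the arm cannot do raises arm.Unreachable and nothing moves.
- arm.job_done(): hands the job in; it is judged then, once.
The state is a dict: "time": time; "q": joint angles; "joint_velocities": joint speeds; "effort": joint torques, N m; "ee_pos": TCP position; "orientation": TCP orientation; "wrist_force": force on the tool from outside, world axes, zero at the start; "torque": the same for the moment, N m; "gripper_width": finger opening in m; "grip_force": force on a finger pad.
Only numpy, scipy, OpenCV 4.12 (cv2) and the standard library are available. Lean on these libraries where they do the work, as an engineer would, in place of code of your own. Each camera call takes 0.05 s, during which the arm holds its last target. There are 200 camera calls.

## Working session

There is one attempt and no reset: what is moved stays moved. The work goes in short steps, each a Python script; the robot and the scene stay as the last script left them, time stands still between calls to the robot, and variables do not carry over. Pictures are saved under pics/ and viewed, at most 14 in all, crops included, and the job is handed in when it is done.

```bash
ls; mkdir -p pics; python3 - <<'E'
from bench import arm,eoat,sensors,viewer
import cv2,numpy as np
for n in ("top","scene"):
    c=viewer.camera(n); cv2.imwrite(f"pics/{n}0.png",c["frame"][:,:,::-1]); print(n,c["intrinsics"].tolist(),np.round(c["pose"],4).tolist())
c=viewer.camera("wrist");print(c["mount"])
print(sensors.sense()["time"],arm.pinch_z)
E
```

```text
pics
top [[389.1655626768624, 0.0, 320.10767650691605], [0.0, 389.1655626768624, 199.67162382443294], [0.0, 0.0, 1.0]] [[-0.0069, -0.9865, 0.1634, 0.2212], [-1.0, 0.0058, -0.0074, 0.0196], [0.0064, -0.1635, -0.9865, 1.3492], [0.0, 0.0, 0.0, 1.0]]
scene [[422.26721499106986, 0.0, 319.77173026181885], [0.0, 422.26721499106986, 199.01537315599447], [0.0, 0.0, 1.0]] [[0.3828, 0.7062, -0.5956, 1.2008], [0.9238, -0.2856, 0.2551, -0.3361], [0.0101, -0.6479, -0.7617, 1.1015], [0.0, 0.0, 0.0, 1.0]]
[[ 1.79653961e-03 -9.59136995e-01 -2.82936384e-01  7.22670868e-02]
 [ 9.99998386e-01  1.72449011e-03  5.03697873e-04  1.01754756e-03]
 [ 4.80573191e-06 -2.82936833e-01  9.59138545e-01 -1.42946512e-01]
 [ 0.00000000e+00  0.00000000e+00  0.00000000e+00  1.00000000e+00]]
0.15 0.0187
```

View pics/top0.png

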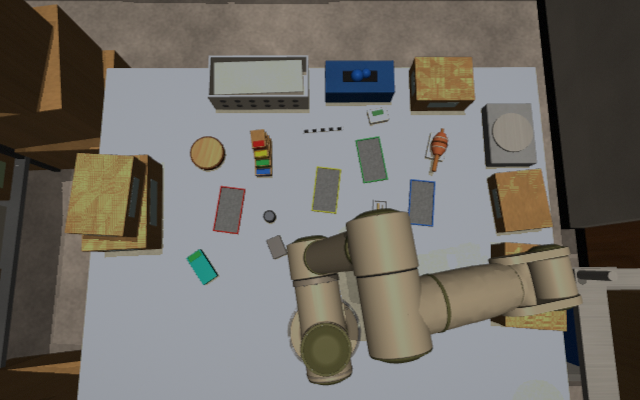

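View pics/scene0.png

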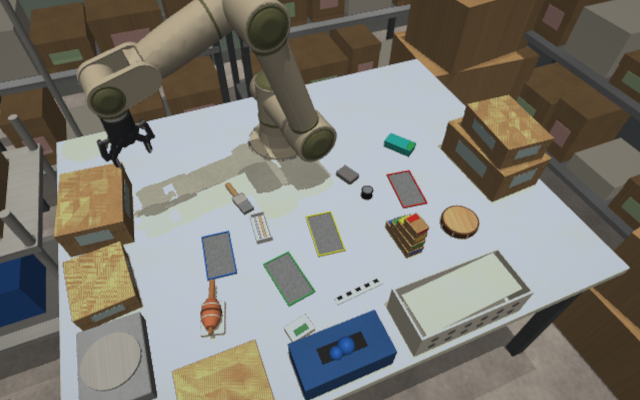

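Top view: the stack is at about (261,152), with labels red, yellow, green and blue running from (258,143) down to (263,171). Trays are red (229,210), yellow (326,190), green (371,160) and blue (421,203). The drum is at (207,153) and the rattle at (439,148). The green-label candidates are the stacked box (263,162), which fits, and a turquoise box at (202,267), which is the look-alike to leave alone. I'll confirm this with crops.

```bash
cat > h.py <<'E'
import numpy as np,cv2
from bench import arm,eoat,sensors,viewer
def ray(c,uv,z,pose=None):
    P=c["pose"] if pose is None else pose; K=c["intrinsics"]
    d=P[:3,:3]@np.linalg.solve(K,[uv[0],uv[1],1.]); return P[:3,3]+d*(z-P[2,3])/d[2]
def R_down(psi):  # tool z down, finger-closing axis y perpendicular to heading psi
    c,s=np.cos(psi),np.sin(psi); return np.array([[c,s,0],[s,-c,0],[0,0,-1.]])
E
python3 - <<'E'
from h import *
c=viewer.camera("top"); f=c["frame"]; hsv=cv2.cvtColor(f,cv2.COLOR_RGB2HSV)
for n,(u,v),hr in (("red",(229,210),[(0,8),(172,180)]),("yellow",(326,190),[(22,34)]),("green",(371,160),[(50,75)]),("blue",(421,203),[(105,125)])):
    m=np.zeros(f.shape[:2],np.uint8)
    for a,b in hr: m|=cv2.inRange(hsv,(a,90,50),(b,255,255))
    k=np.zeros_like(m); k[v-32:v+32,u-28:u+28]=255; m&=k
    p=np.argwhere(m)[:,::-1].astype(float)
    w=np.array([ray(c,q,0.006)[:2] for q in p],np.float32)
    r=cv2.minAreaRect(w); b=cv2.boxPoints(r); e=[b[1]-b[0],b[2]-b[1]]; L=max(e,key=np.linalg.norm); L=L*np.sign(L[0])
    print(n,len(p),np.round(r[0],4),np.round(r[1],4),round(float(np.arctan2(L[1],L[0])),4))
a=cv2.resize(f[115:190,225:300],None,fx=8,fy=8,interpolation=cv2.INTER_CUBIC)
cv2.imwrite("pics/stk.png",a[:,:,::-1])
s=viewer.camera("scene")["frame"][200:265,375:440]
cv2.imwrite("pics/stks.png",cv2.resize(s,None,fx=9,fy=9,interpolation=cv2.INTER_CUBIC)[:,:,::-1])
E
```

```text
red 200 [0.4114 0.327 ] [0.0874 0.1612] -0.1371
yellow 164 [ 0.4802 -0.011 ] [0.0858 0.161 ] -0.1232
green 153 [ 0.5887 -0.1725] [0.1606 0.0872] 0.1656
blue 173 [ 0.4331 -0.3438] [0.0881 0.1601] -0.1065
```

View pics/stk.png

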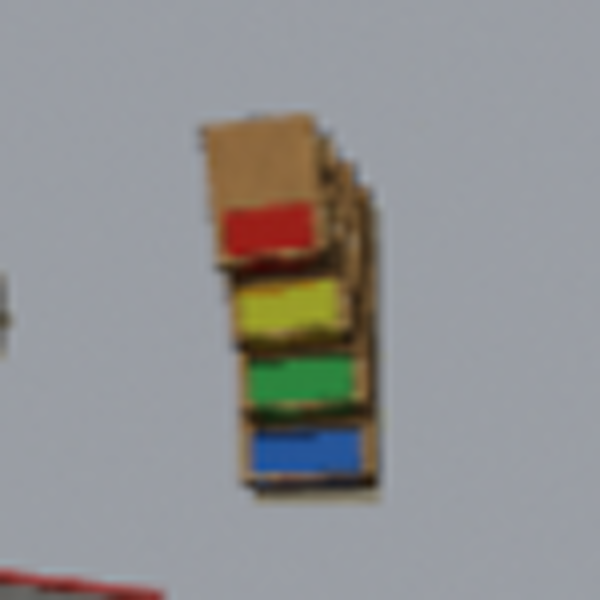

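View pics/stks.png

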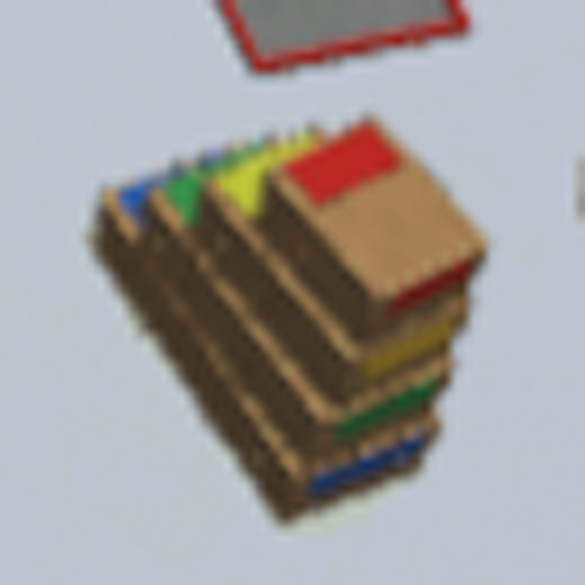

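The crop confirms that the four boxes step up from blue at the bottom to red on top, with their -x ends towards the robot. All four tray fits match 160 x 88 mm. Next I'll move the wrist camera over the stack.

```bash
python3 - <<'E'
from h import *
c=viewer.camera("top")
pt=lambda x,y,z:ray(c,((x+.5)/8-.5+225,(y+.5)/8-.5+115),z)
cor=[pt(x,y,.128) for x,y in((205,130),(315,115),(325,258),(218,265))]
p=np.mean(cor,0); print(np.round(cor,4),p)
for psi in (0.07,):
    arm.goto([p[0],p[1],.128+.16],R_down(psi))
    s=sensors.sense(); w=viewer.camera("wrist")
    print(s["q"],s["time"],w["intrinsics"].tolist())
    T=np.eye(4);T[:3,:3]=s["orientation"];T[:3,3]=s["ee_pos"]; np.save("w0.npy",T@w["mount"])
    cv2.imwrite("pics/w0.png",w["frame"][:,:,::-1])
E
```

```text
[[0.6533 0.2377 0.128 ]
 [0.6595 0.1929 0.128 ]
 [0.5988 0.1878 0.128 ]
 [0.596  0.2312 0.128 ]] [0.62689795 0.21237739 0.128     ]
[ 1.48795360e-01  6.13023244e-01  9.02530393e-01 -1.32831567e-04
  1.62608460e+00  1.65063907e+00] 3.2083 [[348.4812833750295, 0.0, 312.662776853199], [0.0, 348.4812833750295, 202.38018088439105], [0.0, 0.0, 1.0]]
```

View pics/w0.png

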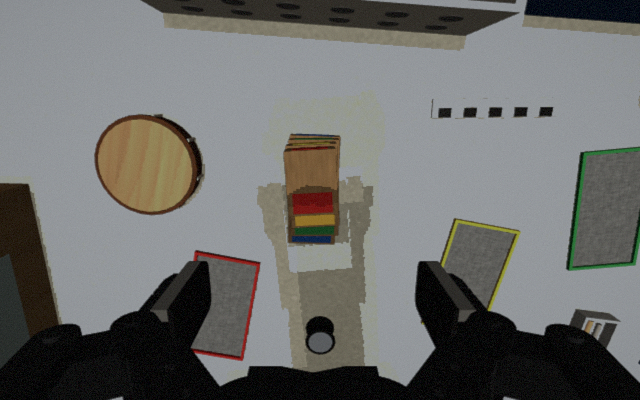

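Wrist view: the stack is centred near (313,190), with the red lid spanning about (285,140) to (340,215). The drum is at (148,163), clear of the fingers. I'll enlarge this.

```bash
python3 - <<'E'
import cv2
f=cv2.imread("pics/w0.png")[125:255,265:365]
cv2.imwrite("pics/w0c.png",cv2.resize(f,None,fx=4.6,fy=4.6,interpolation=cv2.INTER_CUBIC)) 
E
```

```text
(no output)
```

View pics/w0c.png

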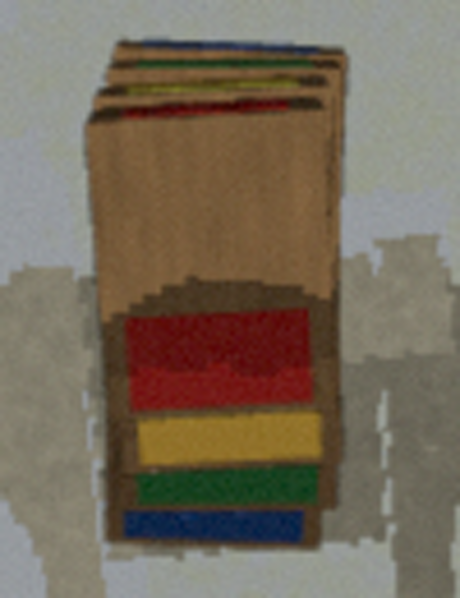

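Crop: the red lid corners are about (90,122), (328,106), (330,408) and (108,415) in crop pixels. The red label corners are (125,317), (307,310), (313,403) and (133,410).

```bash
python3 - <<'E'
from h import *
K=np.array([[348.48128,0,312.66278],[0,348.48128,202.38018],[0,0,1]]);P=np.load("w0.npy");c={"intrinsics":K,"pose":P}
g=lambda x,y,z:ray(c,((x+.5)/4.6-.5+265,(y+.5)/4.6-.5+125),z)[:2]
for n,z,pts in (("redlid",.128,((90,122),(328,106),(330,408),(108,415))),("redlab",.128,((125,317),(307,310),(313,403),(133,410))),
  ("yel front",.096,((110,468),(330,461))),("yel lab front",.096,((138,465),(322,457))),("grn lab front",.064,((136,504),(318,500))),("blue lab front",.032,((124,538),(300,542))),("blue front",.032,((108,543),(320,547)))):
    q=np.array([g(x,y,z) for x,y in pts]); 
    a=q[1]-q[0]; print(n,np.round(q,4).tolist(),np.round(q.mean(0),4),"head",np.round(np.arctan2(a[0],-a[1]),3),"w",np.round(np.linalg.norm(a),4), *(["len",np.round(np.linalg.norm((q[0]+q[1]-q[2]-q[3])/2),4),"h",np.round(np.arctan2(*((q[0]+q[1]-q[2]-q[3])[::-1])),3)] if len(q)==4 else []))
E
```

```text
redlid [[0.655, 0.2373], [0.6611, 0.1928], [0.6016, 0.187], [0.597, 0.231]] [0.6287 0.212 ] head 0.138 w 0.045 len 0.0591 h 0.103
redlab [[0.6174, 0.2287], [0.6213, 0.1933], [0.6024, 0.1905], [0.5984, 0.2261]] [0.6099 0.2096] head 0.11 w 0.0356 len 0.0192 h 0.142
yel front [[0.5738, 0.2315], [0.5789, 0.1829]] [0.5763 0.2072] head 0.105 w 0.0489
yel lab front [[0.5749, 0.2253], [0.5797, 0.1847]] [0.5773 0.205 ] head 0.117 w 0.0409
grn lab front [[0.5528, 0.2262], [0.557, 0.1817]] [0.5549 0.204 ] head 0.094 w 0.0446
blue lab front [[0.53, 0.2298], [0.5322, 0.1825]] [0.5311 0.2062] head 0.046 w 0.0473
blue front [[0.5283, 0.234], [0.5311, 0.1771]] [0.5297 0.2055] head 0.05 w 0.057
```

```bash
cat >> h.py <<'E'
TRAY={"red":(.4114,.327,-.1371),"yellow":(.4802,-.011,-.1232),"green":(.5887,-.1725,.1656),"blue":(.4331,-.3438,-.1065)}
OFF=.002
def pick(x,y,psi,under,width):
    R=R_down(psi); z=under+OFF
    eoat.set_gripper(.085,30)
    arm.goto([x,y,z+.07],R); arm.servo_line([x,y,z],R,.08)
    eoat.set_gripper(width-.01,30); arm.sleep(.2)
    s=sensors.sense(); print("grip",s["gripper_width"],s["grip_force"],s["time"])
    if abs(s["gripper_width"]-width)>.006: raise SystemExit("bad grip")
    arm.servo_line([x,y,z+.02],R,.05)
    arm.servo_line([x,y,max(z+.06,.13)],R,.12)
    s=sensors.sense(); print("lift",s["gripper_width"],np.round(s["wrist_force"],2),np.round(s["torque"],2))
def place(col,dx=0.):
    x,y,psi=TRAY[col]; R=R_down(psi); x-=dx*np.cos(psi); y-=dx*np.sin(psi)
    zc=sensors.sense()["ee_pos"][2]
    arm.servo_line([x,y,zc],R,.2); arm.sleep(.1)
    arm.servo_line([x,y,.002+OFF+.015],R,.1); arm.sleep(.1)
    hit=arm.servo_line([x,y,OFF],R,.02,stop_force=4)
    s=sensors.sense(); print("down",hit,s["ee_pos"],s["gripper_width"],s["time"])
    eoat.set_gripper(s["gripper_width"]+.02); arm.sleep(.1)
    arm.servo_line([x,y,.08],R,.08)
def look(x,y,psi,z,name):
    """wrist picture from 0.14 above lid height z; saves pose"""
    arm.goto([x,y,z+.14],R_down(psi)); arm.sleep(.15)
    s=sensors.sense(); w=viewer.camera("wrist")
    T=np.eye(4);T[:3,:3]=s["orientation"];T[:3,3]=s["ee_pos"]; np.save(name+".npy",T@w["mount"])
    cv2.imwrite(f"pics/{name}.png",w["frame"][:,:,::-1]); print("t",s["time"])
K=np.array([[348.48128,0,312.66278],[0,348.48128,202.38018],[0,0,1]])
def crop(name,x0,y0,w,h,k):
    f=cv2.imread(f"pics/{name}.png")[y0:y0+h,x0:x0+w]; cv2.imwrite(f"pics/{name}c.png",cv2.resize(f,None,fx=k,fy=k,interpolation=cv2.INTER_CUBIC))
E
python3 - <<'E'
from h import *
for n,(x,y,p) in TRAY.items(): print(n,np.round(arm.inverse_kinematics([x,y,.01],R_down(p)),2),np.round(arm.inverse_kinematics([x,y,.16],R_down(p)),2))
pick(.6285,.212,.12,.096,.046)
place("red")
look(.615,.208,.11,.096,"w1")
crop("w1",262,100,100,130,4.6)
E
```

```text
red [ 0.45  0.6   1.72 -0.    0.82  2.16] [ 0.45  0.38  1.6  -0.    1.16  2.16]
yellow [-0.27  0.53  1.86 -0.    0.76  1.43] [-0.27  0.29  1.73 -0.    1.12  1.43]
green [-0.48  0.75  1.43 -0.    0.96  0.93] [-0.48  0.56  1.31 -0.    1.27  0.93]
blue [-0.88  0.64  1.63 -0.    0.87  0.79] [-0.88  0.44  1.51 -0.    1.19  0.79]
grip 0.04533085229121952 32.27017521858215 5.7
lift 0.04587282311196635 [-0.52  0.67 -1.47] [0.   0.06 0.01]
down True [0.41123854 0.32694412 0.00438724] 0.0456239049598677 10.5333
t 13.3083
```

View pics/w1c.png

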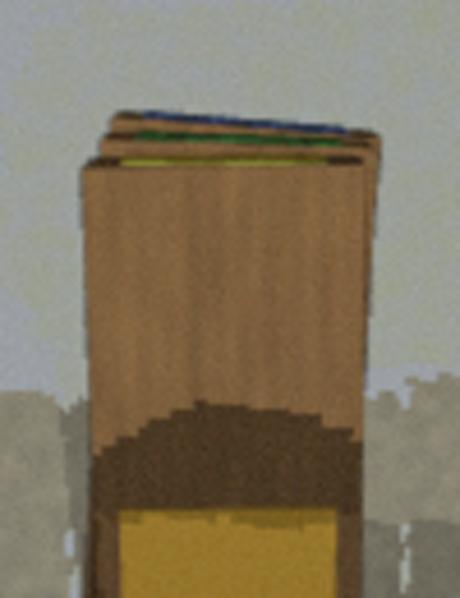

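The red box is down, with contact at the expected height. In this crop the yellow lid's far corners are at (83,168) and (362,162). The front is cut off, so I'll recrop.

```bash
python3 - <<'E'
from h import *
crop("w1",255,120,115,140,4.2)
E
```

```text
(no output)
```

View pics/w1c.png

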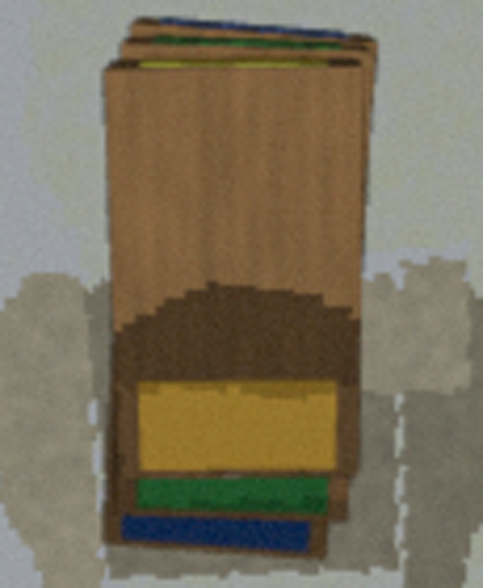

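Yellow lid corners in the crop: (105,69), (361,66), (357,473), (118,475). Green front label corners: (136,513), (326,510).

```bash
cat >> h.py <<'E'
def fit(name,x0,y0,k,pts,z):
    c={"intrinsics":K,"pose":np.load(name+".npy")}
    q=np.array([ray(c,((x+.5)/k-.5+x0,(y+.5)/k-.5+y0),z)[:2] for x,y in pts]) # FL FR NR NL
    a=q[0]+q[1]-q[2]-q[3]; b=q[0]+q[3]-q[1]-q[2]
    h1=np.arctan2(a[1],a[0]); h2=np.arctan2(-b[0],b[1]); L,W=np.linalg.norm(a)/2,np.linalg.norm(b)/2
    c0=q.mean(0); psi=(h1*L+h2*W)/(L+W); print("fit",np.round(c0,4),"h",round(h1,3),round(h2,3),"LW",round(L,4),round(W,4)); return c0[0],c0[1],psi,L
E
python3 - <<'E'
from h import *
x,y,psi,L=fit("w1",255,120,4.2,((105,69),(361,66),(357,473),(118,475)),.096)
fit("w1",255,120,4.2,((136,513),(326,510),(326,510.1),(136,513.1)),.064)
if abs(L-.084)<.004:
    pick(x,y,psi,.064,.050); place("yellow")
    look(.605,.206,.09,.064,"w2"); crop("w2",250,110,125,160,3.7)
E
```

```text
fit [0.6174 0.2099] h 0.122 0.123 LW 0.0828 0.049
fit [0.5543 0.2041] h 0.11 0.13 LW 0.0 0.044
grip 0.04961128214367314 33.24703752994537 15.825
lift 0.049432245776018076 [ 0.16 -0.23 -1.63] [-0.08  0.06  0.04]
down True [ 0.48003792 -0.01095458  0.00442358] 0.04967092429921424 20.4833
t 23.25
```

View pics/w2c.png

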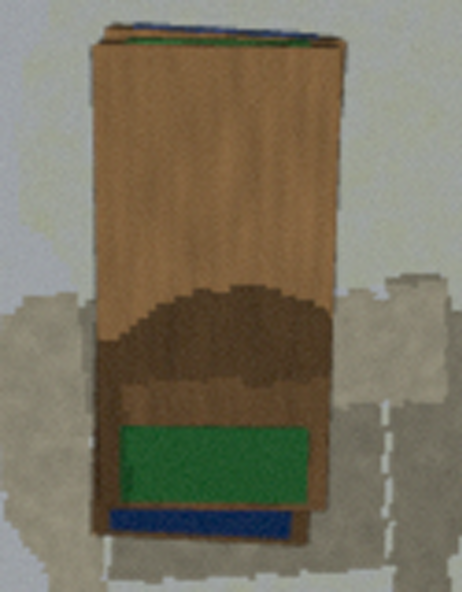

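Green lid corners in the crop: (93,45), (336,48), (326,509), (101,505).

```bash
python3 - <<'E'
from h import *
x,y,psi,L=fit("w2",250,110,3.7,((93,45),(336,48),(326,509),(101,505)),.064)
if abs(L-.108)<.004:
    pick(x,y,psi,.032,.054); place("green")
    look(.595,.207,.05,.032,"w3"); crop("w3",240,90,140,190,3.1)
E
```

```text
fit [0.6065 0.2083] h 0.084 0.074 LW 0.1067 0.0527
grip 0.05332245104363755 33.49116861820221 25.7083
lift 0.0535831646858542 [-0.03 -0.5  -2.21] [-0.04 -0.02  0.06]
down True [ 0.58855187 -0.17247468  0.00453123] 0.053180388078083264 31.2417
t 34.375
```

View pics/w3c.png

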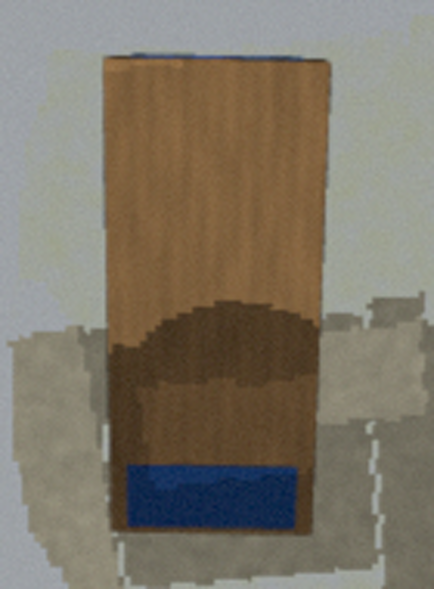

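Blue lid corners in the crop: (105,58), (329,62), (311,532), (112,528).

```bash
python3 - <<'E'
from h import *
x,y,psi,L=fit("w3",240,90,3.1,((105,58),(329,62),(311,532),(112,528)),.032)
if abs(L-.132)<.005:
    pick(x,y,psi,0,.058); place("blue")
    arm.goto([.3,-.45,.25],R_down(0)); arm.sleep(.5)
    f=viewer.camera("top")["frame"]; print(sensors.sense()["time"])
    cv2.imwrite("pics/end.png",cv2.resize(f[120:290,190:450],None,fx=3,fy=3,interpolation=cv2.INTER_CUBIC)[:,:,::-1])
E
```

```text
fit [0.5954 0.2083] h 0.036 0.031 LW 0.1303 0.0569
grip 0.05740662075001057 33.85023593902588 36.7833
lift 0.057364072306617456 [-0.66  0.77 -3.11] [ 0.03 -0.04  0.02]
down True [ 0.43296666 -0.34367326  0.00456475] 0.05758403794665512 43.55
46.5833
```

View pics/end.png

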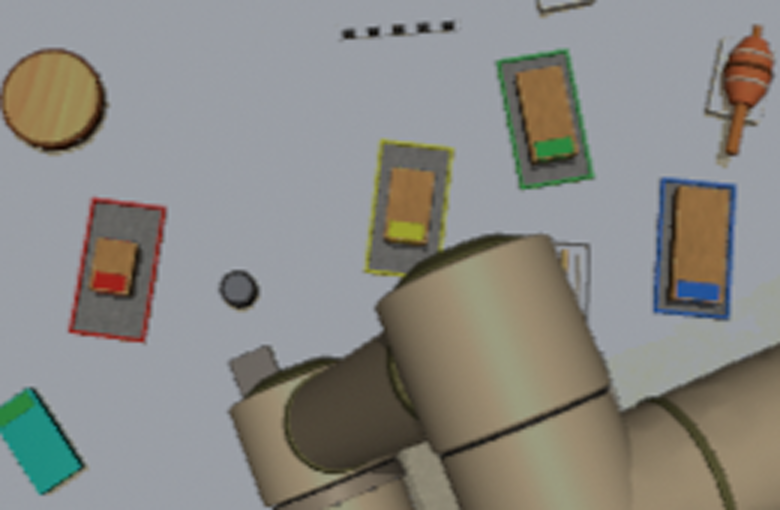

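All four boxes sit in their trays, and the drum, rattle and turquoise box are undisturbed. I'll check the centring numerically from the lid corners: red (96,236),(138,241),(131,296),(90,289); yellow (392,167),(434,170),(426,244),(385,239); green (515,73),(563,65),(578,158),(531,163); blue (676,184),(730,187),(723,303),(670,299).

```bash
python3 - <<'E'
from h import *
c=viewer.camera("top")
for n,p in dict(red=((96,236),(138,241),(131,296),(90,289)),yellow=((392,167),(434,170),(426,244),(385,239)),green=((515,73),(563,65),(578,158),(531,163)),blue=((676,184),(730,187),(723,303),(670,299))).items():
    q=np.array([ray(c,((x+.5)/3-.5+190,(y+.5)/3-.5+120),.034)[:2] for x,y in p]); a=q[0]+q[1]-q[2]-q[3]
    print(n,np.round((q.mean(0)-TRAY[n][:2])*1000,1),np.round(np.arctan2(a[1],a[0])-TRAY[n][2],3))
E
```

```text
red [ 0.3 -1.7] 0.05
yellow [-0.3 -0.1] 0.013
green [-2.6  0.4] -0.031
blue [0.7 0.9] 0.001
```

All four boxes are within about 3 mm of their tray centres and aligned to within reading error.

```bash
python3 -c "
from bench import arm
print(arm.job_done())"
```

```text
the job is handed in; nothing more can be done
None
```

All four boxes are in the trays matching their labels, within about 3 mm of centre and aligned lengthwise; the rattle, drum and turquoise box were left alone, and the job was handed in at about 47 s.

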